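# Fish the bottle cap out from under the coffee machine

### The arm

A 7-joint arm with a two-finger parallel gripper is mounted at the origin on a cart in front of the work surface, level with it; the furniture and walls round the work are solid. World frame = base frame: x ahead of the robot, y to its left, z up, the work surface at z = 0. Lengths are in m, angles in rad, forces in N, time in s.
With the tool pointing down it reaches from about 0.4 to 0.875 m from the base axis. Payload 19.3 kg.
Tool frame: the origin (TCP) lies between the finger pads; the fingertips stand bot.tcp_to_tips ahead of it and the grasp point (between the pads) is the TCP (bot.tcp_to_tips is the distance from the TCP to the fingertips, in m); z points along the fingers, y is the line along which they close (so a half turn about z gives the same grasp; the last joint's range is limited). The gripper opens to 85 mm and grips with 20 to 120 N. Pads are 22 mm wide; open, the fingers measure 114 mm over their backs; the gripper's body (76 mm by 85 mm) begins 54 mm behind the grasp point. The pads swing forward as they close: fully open they stand 13 mm farther back than shut.
Start: joints at [-1.398, 0.521, -0.036, 1.599, 0.021, 1.021, -0.113], TCP at [0.15, 0.607, 0.25] pointing down, gripper open.
Joint ranges: [-2.91, 2.91], [-0.3, 2.13], [-1.5, 1.42], [0.17, 2.43], [-1.26, 4.41], [0.16, 1.93], [-2.52, 2.52]. Speed limits (rad/s): [1.89, 1.89, 2.39, 2.39, 3.01, 3.01, 3.01].

### API

Orientations are given as [roll, pitch, yaw] about the fixed x, y, z axes, in that order (R = Rz(yaw) Ry(pitch) Rx(roll)).
In Python, from workcell import telemetry, grab_frame, bot gives the robot as it stands. The module is installed in compiled form; this text tells all that it offers.
- The arm moves only by the shell command python3 -m crank 'ROWS' [FORCE]. ROWS is text: rows parted by semicolons, each of 7 numbers parted by spaces: the finger opening in m, from 0 to 0.0854, then the shift along the tool's x, y, z in m, then the turn, a rotation vector about the tool's x, y, z in degrees. A call has exactly 8 rows; each row shifts and turns the commanded pose from where the row before left it, along the tool's axes as they then stand; what a row does not reach is not made up. A row lasts 1/12 s, in which the tool goes at most 41.7 mm and 7.16 degrees, less where a joint would pass 70% of its speed; a pose out of reach is approached as far as the arm can. A call with a gripper value outside its range is refused whole. The fingers move at their own pace and stop on an object; FORCE is the grip in N (left out, the last holds). Time passes only in rows, so rows that do not move let the fingers close, or fill a call up. It gives the time, the measured TCP pose, the force, the opening and the grip force at its end, in the units of the state.
- telemetry.observe(): the state, without advancing time (a new reading comes with each control period).
- grab_frame(name): name is "side" or "top" or "wrist"; returns a dict with "pixels" (480x640x3 uint8, red, green, blue), "depth" (480x640 float32, m along the optical axis (not along the pixel's ray), 0 where there is no reading), "vertical_fov" (degrees; the focal length in pixels is half the picture's height over the tangent of half this angle, whatever the lens; pixels are square), "cx", "cy" (the principal point, pixels), "R" (3x3) and "t" (3): a world point X has camera coordinates R X + t; the wrist camera has in their place "hand_eye" (4x4, takes a point from camera to tool coordinates, whose origin is the TCP and whose axes are the flange's). Camera axes: x right, y down, z forward; pixel columns grow to the right and rows downward; lengths in m; the calibration is good to about 2 mm. A picture is of the moment at which its call begins: read the wrist's pose just before it.
- bot.job_done(): hands the job in; it is judged then, once.
The state is a dict: "clock": time; "qpos": joint angles; "qd": joint speeds; "joint_efforts": joint torques, N m; "position": TCP position; "tool_rot": TCP orientation; "force": force on the tool from outside, world axes, zero at the start; "moment": the same for the moment, N m; "grip_width": finger opening in m; "finger_force": force on a finger pad.
Only numpy, scipy, OpenCV 4.12 (cv2) and the standard library are available. Lean on these libraries where they do the work, as an engineer would, in place of code of your own. Each camera call takes 0.05 s, during which the arm holds its last target. There are 200 camera calls.

### The job

The blue bottle cap has slid under the coffee machine: take the orange-handled reaching hook, draw the cap right out in front of the machine with it (do not touch the cap with the fingers while it is still underneath), and lay the hook down flat on the worktop, out from under the machine. Then put the cap flat on the floor of the empty plastic tray, the same way up as it was. Do not knock the machine, and leave the salt shaker and the pepper mill standing where they are.

Things in the scene. Friction and masses are not known exactly. Their poses are not given: they have to be found in the camera images.
- coffee_machine: Grey and black coffee machine, fixed. Origin: on the worktop, middle of the lower front face; +x points into the machine, +y to the left when facing its front, z up. Lower body x 0 to 200 mm, y +-125, up to z 200, on side skirts, closed at the back. Beneath it is a gap open only at the front: 50 mm high, y -107 to +107, 188 mm deep.
- hook: Reaching hook, loose, 80 g, lying flat: orange plastic grip and bent steel rod. Origin: on the worktop under the middle of the grip; +x along the rod, z up. Grip: block x +-25 mm, 16 mm wide (y +-8), z 16 to 42, with a heel down to z 0 at x -25 to -7. The 9 mm round rod leaves the grip's front and slopes down to x 52, then runs along +x with its axis at z 4.5.
- blue_cap: Blue screw cap, loose, 12 g, a flat cylinder 38 mm across and 23 mm high, standing under the machine on its open side with 50 to 80 mm from its centre to the machine's front face. Origin: centre of its underside, z up along its axis.
- tray: Empty off-white plastic tray (not the one with crumpled foil in it), fixed, 207 mm (x) by 138 mm (y), 48 mm high. Origin: centre of its underside. The inner floor is 3 mm above that and measures 176 by 108 mm; the walls reach 48 mm.
- salt_shaker: Glass salt shaker with grey top, loose, 44 mm across, 90 mm high, beside the machine; bystander. Origin: centre of underside, z up.
- pepper_mill: Dark wooden pepper mill, loose, 58 mm across, 150 mm high, beside the machine; bystander. Origin: centre of underside, z up.
- brew_head (a point): Middle of the lower front edge of the machine's brew head, at x -75, z 200 mm in the machine's frame. The head juts 75 mm over the front, full width (y +-125), z 200 to 310; spouts hang from it at x -62 to -10, y +-26, down to z 182. It bars an upright gripper from the gap; one whose wrist leans back 35 to 40 degrees, away from the machine, passes.
- hook_foot (a point): Middle of the hook's bent foot, at x 160, y 22, z 4.5 mm in the hook's frame. At x 160 mm the rod bends square to +y: the foot runs from the rod's axis (y 0) to y 45, plus a rounded end to 49.5; 9 mm thick.
Not all that is in view belongs to the job. Of the things that look like the tray, the larger one is meant.

How it is judged:
By the outcome, as a careful person would: the job done as asked, in the order asked, and still so for the second after the job is handed in, with the robot touching nothing.
It also fails if it takes over 58 s, if anything falls off the work surface, if the arm or the gripper's body presses on something with over 40 N, if the wrist force passes 120 N, or if a joint passes its speed limit or range.

## Working session

There is one attempt and no reset: what is moved stays moved. The work goes in short steps, Python scripts to look and compute and a shell command to move; the robot and the scene stay as the last step left them, time stands still between calls to the robot, and variables do not carry over. Pictures are saved under pics/ and viewed, at most 12 in all, crops included, and the job is handed in when it is done.

```bash
mkdir -p pics; cat > h.py <<'E'
import numpy as np, cv2
from scipy.spatial.transform import Rotation as Ro
from workcell import telemetry, grab_frame, bot
def pose():
    s=telemetry.observe(); return np.array(s["position"]),np.array(s["tool_rot"]),s
def grab(name):
    p,r,s=pose(); f=grab_frame(name)
    if name=="wrist":
        R=Ro.from_euler('xyz',r).as_matrix() if np.size(r)==3 else np.array(r).reshape(3,3)
        T=np.eye(4);T[:3,:3]=R;T[:3,3]=p
        C=T@np.array(f["hand_eye"])
    else:
        C=np.eye(4);C[:3,:3]=np.array(f["R"]).T;C[:3,3]=-C[:3,:3]@np.array(f["t"])
    f["C"]=C; f["f"]=240/np.tan(np.radians(f["vertical_fov"]/2))
    np.savez("pics/last_%s.npz"%name,**{k:v for k,v in f.items()})
    return f
def load(name): return dict(np.load("pics/last_%s.npz"%name))
def ray(f,u,v):
    return f["C"][:3,:3]@np.array([(u-f["cx"])/f["f"],(v-f["cy"])/f["f"],1])
def px(f,u,v,z=None):
    d=ray(f,u,v);o=f["C"][:3,3]
    if z is None: k=np.median(f["depth"][int(v)-1:int(v)+2,int(u)-1:int(u)+2])
    else: k=(z-o[2])/d[2]
    return o+k*d
def save(im,n): cv2.imwrite("pics/"+n,im[:,:,::-1])
def cloud(f):
    v,u=np.mgrid[:480,:640];d=f["depth"]
    P=np.stack([(u-f["cx"])/f["f"]*d,(v-f["cy"])/f["f"]*d,d],-1)@f["C"][:3,:3].T+f["C"][:3,3]
    P[d==0]=np.nan; return P
E
python3 - <<'E'
from h import *
a=grab("top");b=grab("side")
save(a["pixels"],"top.png");save(b["pixels"],"side.png")
p,r,s=pose();print(p,r,s["grip_width"],bot.tcp_to_tips,a["C"],b["C"],a["f"])
E
```

```text
[0.15022324 0.60639314 0.24978708] [-3.14057223e+00  7.53281396e-05  2.89877725e+00] 0.08565820896801077 0.019 [[-0.13639475 -0.78086178  0.60963215 -0.4708473 ]
 [-0.99061395  0.10193346 -0.09106902  0.17859082]
 [ 0.0089704  -0.61633145 -0.78743576  1.47578529]
 [ 0.          0.          0.          1.        ]] [[-0.97012898 -0.10495658  0.21870959  0.23528663]
 [-0.24244099  0.45103454 -0.85894715  1.3063536 ]
 [-0.00849342 -0.88631369 -0.46300746  0.83115489]
 [ 0.          0.          0.          1.        ]] 589.0169161416213
```

View pics/top.png

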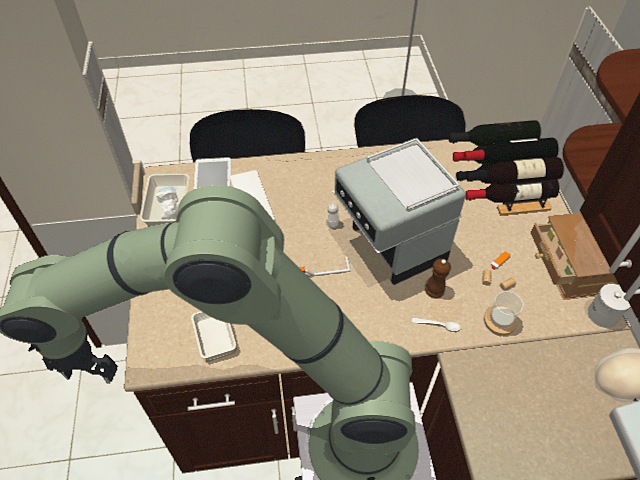

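View pics/side.png

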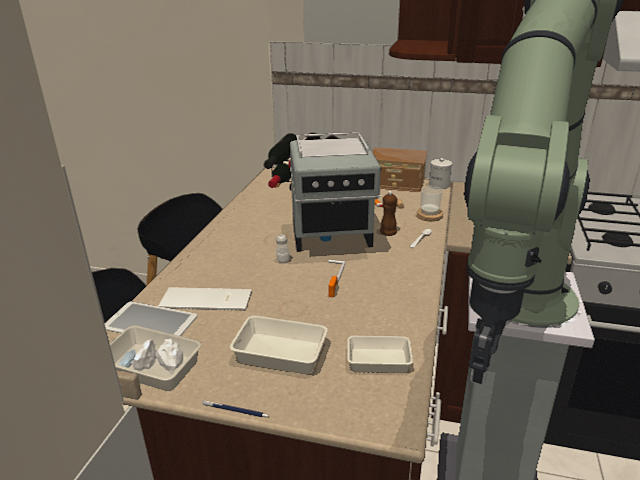

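Side view: the tray-like things are the empty tray at (280,343), a smaller empty tray at (380,353), a foil-filled one at (155,355), and a flat grey one at (150,320). The larger empty off-white one at (280,343) fits the description. The hook's grip is at (333,286), its foot near (337,262), and the cap at (326,238). I'll enlarge to confirm.

```bash
python3 - <<'E'
from h import *
b=load("side")
c=b["pixels"][215:380,220:420]; save(cv2.resize(c,None,fx=3.6,fy=3.6,interpolation=cv2.INTER_CUBIC),"crop1.png")
E
```

```text
(no output)
```

View pics/crop1.png

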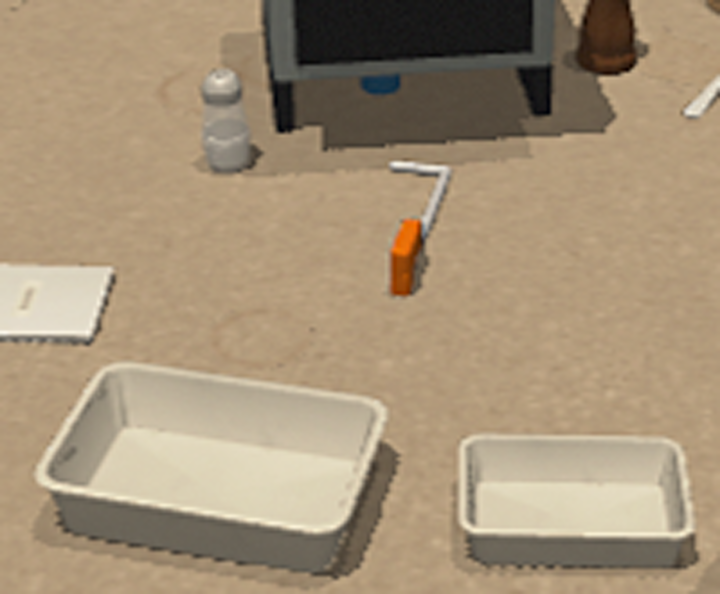

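The crop confirms it. The larger empty tray's rim corners are at crop (125,368), (385,408), (335,535) and (42,485). The foot's corner is at (447,170), its tip at (392,165), the grip at (405,255), and the blue cap's lowest edge at (380,92).

```bash
python3 - <<'E'
from h import *
np.set_printoptions(precision=4,suppress=True)
b=load("side")
q=lambda u,v,z:px(b,220+u/3.6,215+v/3.6,z)
pts=dict(corner=(447,170,.0045),foot=(392,165,.0045),rodgrip=(425,232,.02),griptopF=(415,221,.042),griptopB=(402,248,.042),heel=(400,292,0),capfront=(380,92,0),capL=(361,80,.012),capR=(400,80,.012),skL=(285,130,0),skLl=(275,128,0),skR=(540,113,0),skRr=(551,111,0),
t1=(115,366,.048),t2=(385,405,.048),t3=(335,535,.048),t4=(40,482,.048),salt=(230,168,0),mill=(608,70,0))
for k,v in pts.items(): print(k,q(*v))
P=cloud(b); px_=b["pixels"].astype(int)
m=(px_[...,0]>180)&(px_[...,2]<80)&(px_[...,1]<150)&(px_[...,0]-px_[...,1]>60)
m[:250]=0;m[:,:320]=0;m[:,350:]=0
O=P[m];print(len(O),O[O[:,2]>.036])
m=(px_[...,2]>px_[...,0]+50);m[:225]=0;m[250:]=0
print("cap",P[m][:40])
m=(np.abs(P[...,2]-.048)<.004);m[:310]=0;m[380:]=0;m[:,:228]=0;m[:,335:]=0
r=cv2.minAreaRect(P[m][:,:2].astype(np.float32));print(r)
# front face plane of the machine lower body
Q=P[200:232,300:372].reshape(-1,3);Q=Q[(Q[:,2]>.06)&(Q[:,2]<.17)]
Q=Q[np.isfinite(Q[:,0])];c=np.median(Q,0);A=np.c_[Q[:,0],np.ones(len(Q))]
w=np.ones(len(Q),bool)
for i in range(5):
    s=np.linalg.lstsq(A[w],Q[w,1],rcond=None)[0];w=np.abs(A@s-Q[:,1])<.006
print(s,w.mean(),Q[w].min(0),Q[w].max(0))
E
```

```text
corner [ 0.5237 -0.0501  0.0045]
foot [ 0.5713 -0.0475  0.0045]
rodgrip [0.5149 0.0729 0.02  ]
griptopF [0.5184 0.0927 0.042 ]
griptopB [0.5193 0.1322 0.042 ]
heel [0.5215 0.1302 0.    ]
capfront [ 0.6154 -0.1807  0.    ]
capL [ 0.6326 -0.1778  0.012 ]
capR [ 0.5976 -0.186   0.012 ]
skL [ 0.6806 -0.0925  0.    ]
skLl [ 0.6903 -0.0939  0.    ]
skR [ 0.4648 -0.1749  0.    ]
skRr [ 0.4557 -0.1809  0.    ]
t1 [0.6747 0.3299 0.048 ]
t2 [0.4839 0.3287 0.048 ]
t3 [0.4829 0.4585 0.048 ]
t4 [0.6767 0.4547 0.048 ]
salt [ 0.7077 -0.0181  0.    ]
mill [ 0.4166 -0.2718  0.    ]
49 [[0.5287 0.0893 0.0397]
 [0.5251 0.092  0.0419]
 [0.5225 0.0909 0.0416]
 [0.519  0.0934 0.0436]
 [0.5187 0.0825 0.037 ]
 [0.527  0.0963 0.041 ]
 [0.524  0.0966 0.0416]
 [0.5211 0.0966 0.042 ]
 [0.5185 0.0957 0.0418]
 [0.5279 0.1043 0.0425]
 [0.5264 0.0987 0.0392]
 [0.5223 0.1041 0.0431]
 [0.5194 0.1039 0.0434]
 [0.5177 0.099  0.0407]
 [0.5265 0.1102 0.043 ]
 [0.5239 0.1091 0.0427]
 [0.5217 0.1063 0.0413]
 [0.5177 0.1111 0.0449]
 [0.5175 0.0998 0.0379]
 [0.5287 0.1127 0.041 ]
 [0.5262 0.1114 0.0405]
 [0.5229 0.1133 0.042
[... 530 characters left out ...]

 [0.5153 0.1334 0.043 ]
 [0.5265 0.1338 0.0383]
 [0.5229 0.1367 0.0407]
 [0.5211 0.1328 0.0385]
 [0.5182 0.1332 0.0392]]
cap [[ 0.6267 -0.178   0.0135]
 [ 0.6233 -0.178   0.0138]
 [ 0.6181 -0.1712  0.018 ]
 [ 0.6175 -0.1822  0.0124]
 [ 0.6136 -0.1802  0.0139]
 [ 0.605  -0.201   0.0041]
 [ 0.6303 -0.1785  0.009 ]
 [ 0.6026 -0.191   0.0059]
 [ 0.6033 -0.1798  0.0078]
 [ 0.6231 -0.177   0.0031]
 [ 0.62   -0.1781  0.0029]
 [ 0.6157 -0.1749  0.0051]
 [ 0.613  -0.1776  0.004 ]
 [ 0.6098 -0.1783  0.0041]]
((0.5850589275360107, 0.3886973261833191), (0.20744740962982178, 0.14411711692810059), 0.8819892406463623)
[ 0.3718 -0.3394] 0.9014084507042254 [ 0.4615 -0.1724  0.0607] [ 0.6754 -0.084   0.1698]
```

```bash
cat >> h.py <<'E'
def target_R(yaw_y,lean):
    """tool y at world azimuth yaw_y, fingers down, leaning back by lean (deg)"""
    a=np.radians(yaw_y); y=np.array([np.cos(a),np.sin(a),0]); x=np.array([-np.sin(a),np.cos(a),0])
    return np.c_[x,y,[0,0,-1]]@Ro.from_euler('y',-lean,degrees=True).as_matrix()
def plan(p1,R1,n,start=None):
    if start is None:
        p,r,s=pose(); R=Ro.from_euler('xyz',r).as_matrix()
    else: p,R=start
    rv=Ro.from_matrix(R.T@R1).as_rotvec()/n
    A=sum(Ro.from_rotvec(rv*k).as_matrix() for k in range(n))
    d=np.linalg.solve(A,R.T@(np.array(p1)-p))
    print(n,"rows: shift",np.round(d,4),"|%.4f|"%np.linalg.norm(d),"turn",np.round(np.degrees(rv),2))
    return np.array(p1),R1
E
python3 - <<'E'
from h import *
R1=target_R(1,37); g=np.array([.522,.112,.034])
plan(g-R1[:,2]*.15,R1,24)
E
```

```text
24 rows: shift [-0.0225  0.0016  0.0114] |0.0253| turn [ 1.01 -1.31  3.01]
```

```bash
M='python3 -m crank'
$M '.085 -.0225 .0016 .0114 1.01 -1.31 3.01;.085 -.0225 .0016 .0114 1.01 -1.31 3.01;.085 -.0225 .0016 .0114 1.01 -1.31 3.01;.085 -.0225 .0016 .0114 1.01 -1.31 3.01;.085 -.0225 .0016 .0114 1.01 -1.31 3.01;.085 -.0225 .0016 .0114 1.01 -1.31 3.01;.085 -.0225 .0016 .0114 1.01 -1.31 3.01;.085 -.0225 .0016 .0114 1.01 -1.31 3.01'
$M '.085 -.0225 .0016 .0114 1.01 -1.31 3.01;.085 -.0225 .0016 .0114 1.01 -1.31 3.01;.085 -.0225 .0016 .0114 1.01 -1.31 3.01;.085 -.0225 .0016 .0114 1.01 -1.31 3.01;.085 -.0225 .0016 .0114 1.01 -1.31 3.01;.085 -.0225 .0016 .0114 1.01 -1.31 3.01;.085 -.0225 .0016 .0114 1.01 -1.31 3.01;.085 -.0225 .0016 .0114 1.01 -1.31 3.01'
$M '.085 -.0225 .0016 .0114 1.01 -1.31 3.01;.085 -.0225 .0016 .0114 1.01 -1.31 3.01;.085 -.0225 .0016 .0114 1.01 -1.31 3.01;.085 -.0225 .0016 .0114 1.01 -1.31 3.01;.085 -.0225 .0016 .0114 1.01 -1.31 3.01;.085 -.0225 .0016 .0114 1.01 -1.31 3.01;.085 -.0225 .0016 .0114 1.01 -1.31 3.01;.085 -.0225 .0016 .0114 1.01 -1.31 3.01'
python3 - <<'E'
from h import *
np.set_printoptions(precision=4,suppress=True)
p,r,s=pose();print(s["qpos"],s["force"])
R1=target_R(1,37); g=np.array([.522,.112,.034])
plan(g-R1[:,2]*.15,R1,8)
f=grab("wrist");save(f["pixels"],"w1.png")
E
```

```text
clock: 0.77
position: [0.324, 0.5361, 0.1739]
tool_rot: [-3.04, 0.209, 2.483]
force: [-0.5, -1.0, 0.3]
grip_width: 0.085
finger_force: 0.0
clock: 1.43
position: [0.4578, 0.3902, 0.1412]
tool_rot: [-3.033, 0.439, 2.062]
force: [-0.0, 1.1, -0.4]
grip_width: 0.0849
finger_force: 0.0
clock: 2.1
position: [0.5208, 0.2004, 0.1537]
tool_rot: [3.141, 0.648, 1.583]
force: [0.8, -0.1, -0.6]
grip_width: 0.0851
finger_force: 0.0
[-1.0806  0.8328  0.5583  1.6736  0.1381  1.1082 -0.6755] [ 0.8032 -0.1355 -0.6389]
8 rows: shift [ 0.0002 -0.     -0.0001] |0.0002| turn [-0.02  0.02 -0.03]
```

View pics/w1.png

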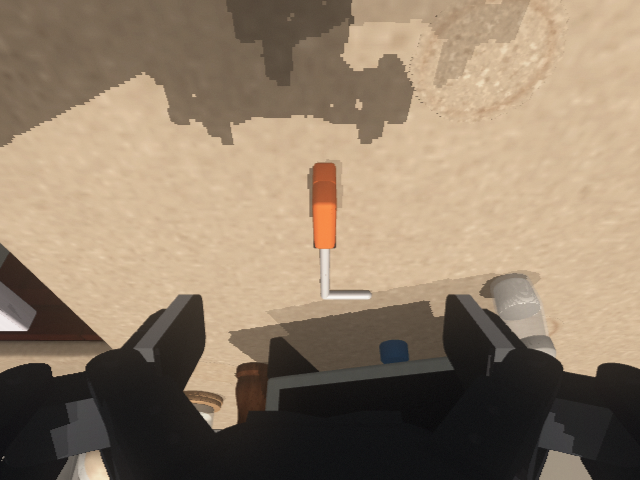

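The wrist view is clear. The grip's top runs from (324,180) to (324,248), the rod's corner is at (325,295), the foot's tip at (371,295), and the cap at (394,352) under the machine.

```bash
python3 - <<'E'
from h import *
np.set_printoptions(precision=4,suppress=True)
f=load("wrist")
for n,u,v,z in [("gripFtop",324.5,247,.035),("corner",325,295,.0045),("foottip",371,295,.0045),("capbotfront",394,341,0.023),("capL",381,350,.012),("capR",408,350,.012)]: print(n,px(f,u,v,z))
P=cloud(f);I=f["pixels"].astype(int)
m=(I[...,0]>130)&(I[...,0]-I[...,2]>90)&(I[...,0]-I[...,1]>70);O=P[m];T=O[O[:,2]>.036]
print("top",len(T),T.mean(0),T.min(0),T.max(0),np.degrees(np.arctan2(*np.polyfit(T[:,1],T[:,0],1)[:1],1)))
m=(I[...,2]>I[...,0]+40)&(I[...,2]>90);m[330>np.arange(480)]=0;B=P[m];print("cap",len(B),np.nanmin(B,0),np.nanmax(B,0),np.nanmedian(B,0))
v,u=np.where(m);print(u.min(),u.max(),v.min(),v.max())
E
```

```text
gripFtop [0.5213 0.0812 0.035 ]
corner [ 0.5238 -0.0487  0.0045]
foottip [ 0.5723 -0.0481  0.0045]
capbotfront [ 0.6064 -0.1255  0.023 ]
capL [ 0.5991 -0.1819  0.012 ]
capR [ 0.6344 -0.1815  0.012 ]
top 1057 [0.5206 0.116  0.0406] [0.513  0.0869 0.036 ] [0.5285 0.1364 0.0425] -1.199018109413326Traceback (most recent call last):
  File "<stdin>", line 8, in <module>
    res = np.fmin.reduce(a, axis=axis, out=out, **kwargs)
ValueError: zero-size array to reduction operation fmin which has no identity
```

```bash
M='python3 -m crank'
$M '.085 0 0 .019 0 0 0;.085 0 0 .019 0 0 0;.085 0 0 .019 0 0 0;.085 0 0 .019 0 0 0;.085 0 0 .019 0 0 0;.085 0 0 .019 0 0 0;.085 0 0 .019 0 0 0;.085 0 0 .017 0 0 0' 60
$M '0.01 0 0 0 0 0 0;0.01 0 0 0 0 0 0;0.01 0 0 0 0 0 0;0.01 0 0 0 0 0 0;0.01 0 0 0 0 0 0;0.01 0 0 0 0 0 0;0.01 0 0 0 0 0 0;0.01 0 0 0 0 0 0' 60
```

```text
clock: 2.82
position: [0.5219, 0.1109, 0.033]
tool_rot: [-3.141, 0.647, 1.587]
force: [-0.5, 0.2, -0.9]
grip_width: 0.0851
finger_force: 0.0
clock: 3.48
position: [0.5222, 0.1133, 0.0341]
tool_rot: [-3.141, 0.645, 1.59]
force: [-1.4, 3.3, 7.5]
grip_width: 0.015
finger_force: 58.4
```

```bash
cat >> h.py <<'E'
MO=np.array([.573,-.134,0]); a_=np.radians(20.4)
t_=np.array([np.cos(a_),np.sin(a_),0]); n_=np.array([np.sin(a_),-np.cos(a_),0])
def mach(x,y,z): return MO+x*n_+y*t_+np.array([0,0,z])
def inm(p): d=np.array(p)-MO; return np.array([d@n_,d@t_,p[2]])
E
python3 - <<'E'
from h import *
p,r,s=pose();R=Ro.from_euler('xyz',r).as_matrix();print(inm(p))
yaw0=1.1
R1=target_R(20.4+(np.degrees(np.arctan2(R[1,1],R[0,1]))-1.1),37)
A=plan(p+[0,0,.004],R,2)
A=plan(mach(-.192,-.062,.038),R1,14,A)
plan(mach(-.044,-.062,.038),R1,8,A)
E
```

```text
[-0.24946103  0.03861694  0.03409041]
2 rows: shift [-0.0012 -0.     -0.0016] |0.0020| turn [0. 0. 0.]
14 rows: shift [-0.0043 -0.0064  0.0032] |0.0083| turn [-0.83 -0.   -1.1 ]
8 rows: shift [-0.0148  0.      0.0111] |0.0185| turn [0. 0. 0.]
```

```bash
M='python3 -m crank'
$M '0.01 -.0012 0 -.0016 0 0 0;0.01 -.0012 0 -.0016 0 0 0;0.01 -.0043 -.0064 .0032 -.83 0 -1.1;0.01 -.0043 -.0064 .0032 -.83 0 -1.1;0.01 -.0043 -.0064 .0032 -.83 0 -1.1;0.01 -.0043 -.0064 .0032 -.83 0 -1.1;0.01 -.0043 -.0064 .0032 -.83 0 -1.1;0.01 -.0043 -.0064 .0032 -.83 0 -1.1'
$M '0.01 -.0043 -.0064 .0032 -.83 0 -1.1;0.01 -.0043 -.0064 .0032 -.83 0 -1.1;0.01 -.0043 -.0064 .0032 -.83 0 -1.1;0.01 -.0043 -.0064 .0032 -.83 0 -1.1;0.01 -.0043 -.0064 .0032 -.83 0 -1.1;0.01 -.0043 -.0064 .0032 -.83 0 -1.1;0.01 -.0043 -.0064 .0032 -.83 0 -1.1;0.01 -.0043 -.0064 .0032 -.83 0 -1.1'
python3 - <<'E'
from h import *
p,r,s=pose();print(inm(p),s["qpos"])
f=grab("wrist");g=grab("side")
c=g["pixels"][180:300,260:420]
save(np.hstack([cv2.resize(f["pixels"],(400,300)),cv2.resize(c,(400,300),interpolation=cv2.INTER_CUBIC)]),"w2.png")
E
```

```text
clock: 4.15
position: [0.486, 0.0775, 0.038]
tool_rot: [-3.14, 0.645, 1.735]
force: [-0.3, -0.9, -0.6]
grip_width: 0.0153
finger_force: 58.5
clock: 4.82
position: [0.447, 0.0236, 0.0383]
tool_rot: [-3.141, 0.645, 1.927]
force: [0.4, 0.2, -0.7]
grip_width: 0.015
finger_force: 58.5
[-0.19160156 -0.06316918  0.03826108] [-1.09862804  0.94437697  0.66034034  2.25832978  0.39109906  0.26193958
 -0.65241231]
```

View pics/w2.png

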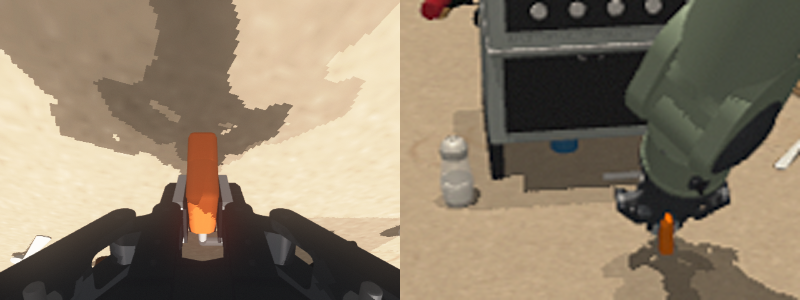

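The hook is held straight. Its foot tip is at crop (605,177), to the right of the cap at (552–577,145), as planned. I'll check the tip numerically.

```bash
python3 - <<'E'
from h import *
b=load("side")
q=lambda u,v,z:print(inm(px(b,260+(u-400)/2.5,180+v/2.5,z)))
q(604,177,.0085);q(552,143,.012);q(577,143,.012);q(565,152,0)
E
```

```text
[-0.03138576 -0.0179531   0.0085    ]
[0.06177053 0.03882274 0.012     ]
[0.05756401 0.00590031 0.012     ]
[0.05668478 0.02212566 0.        ]
```

```bash
M='python3 -m crank'
$M '0.01 -.0148 0 .0111 0 0 0;0.01 -.0148 0 .0111 0 0 0;0.01 -.0148 0 .0111 0 0 0;0.01 -.0148 0 .0111 0 0 0;0.01 -.0148 0 .0111 0 0 0;0.01 -.0148 0 .0111 0 0 0;0.01 -.0148 0 .0111 0 0 0;0.01 -.0148 0 .0111 0 0 0'
python3 - <<'E'
from h import *
p,r,s=pose();print(inm(p),s["qpos"],s["force"])
R=Ro.from_euler('xyz',r).as_matrix()
A=plan(mach(-.042,-.008,.0365),R,8)
plan(mach(-.33,-.008,.0365),R,16,A)
g=grab("side")
c=g["pixels"][180:300,260:420]
save(cv2.resize(c,(640,480),interpolation=cv2.INTER_CUBIC),"w3.png")
E
```

```text
clock: 5.58
position: [0.4992, -0.1137, 0.0387]
tool_rot: [3.141, 0.646, 1.925]
force: [0.4, 0.4, 0.2]
grip_width: 0.0152
finger_force: 58.6
[-0.04477218 -0.06203777  0.03866614] [-0.73740971  0.93078978  0.63249479  2.23775699  1.19990321  0.16318163
 -1.16894501] [0.44942724 0.35676366 0.1515043 ]
8 rows: shift [-0.0001  0.0068  0.0004] |0.0068| turn [0. 0. 0.]
16 rows: shift [ 0.0144 -0.     -0.0108] |0.0180| turn [0. 0. 0.]
```

View pics/w3.png

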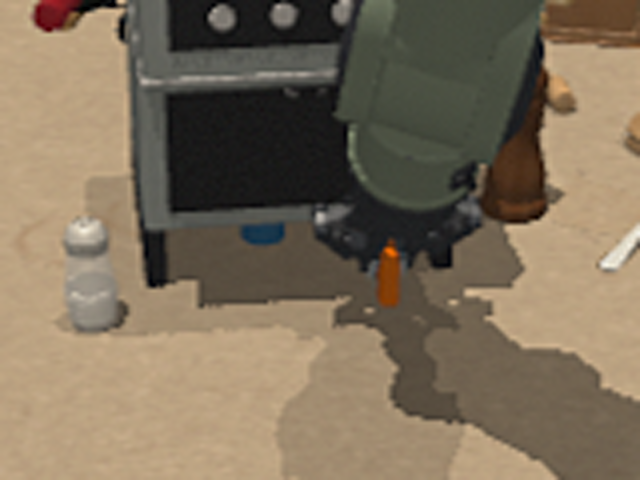

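The cap is still in place at (262,232), and the hook is in the gap to its right. Joint 6 is close to its limit, and moving left should relieve it.

```bash
M='python3 -m crank'
$M '0.01 0 .0068 .0003 0 0 0;0.01 0 .0068 .0003 0 0 0;0.01 0 .0068 .0003 0 0 0;0.01 0 .0068 .0003 0 0 0;0.01 0 .0068 .0003 0 0 0;0.01 0 .0068 .0003 0 0 0;0.01 0 .0068 .0003 0 0 0;0.01 0 .0068 .0003 0 0 0'
python3 - <<'E'
from h import *
p,r,s=pose();print(inm(p),s["qpos"],s["force"])
g=grab("side")
c=g["pixels"][200:280,280:387]
save(cv2.resize(c,(642,480),interpolation=cv2.INTER_CUBIC),"w4.png")
E
```

```text
clock: 6.3
position: [0.55, -0.0953, 0.0364]
tool_rot: [-3.14, 0.646, 1.926]
force: [0.4, 0.3, -1.5]
grip_width: 0.015
finger_force: 58.6
[-0.04426878 -0.00804696  0.03644943] [-0.60964409  0.88018459  0.44952508  2.09840495  1.03213     0.35580572
 -0.96029759] [ 0.43692149  0.25018668 -1.46381204]
```

View pics/w4.png

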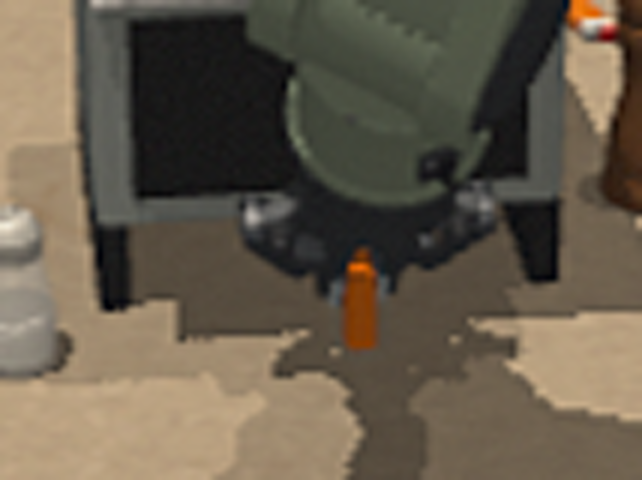

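The gripper hides the cap and the forces are near zero. I'll pull out slowly, tapering the speed.

```bash
M='python3 -m crank'
$M '0.01 .0048 0 -.0036 0 0 0;0.01 .008 0 -.006 0 0 0;0.01 .0112 0 -.0084 0 0 0;0.01 .0128 0 -.0096 0 0 0;0.01 .0128 0 -.0096 0 0 0;0.01 .0128 0 -.0096 0 0 0;0.01 .0128 0 -.0096 0 0 0;0.01 .0128 0 -.0096 0 0 0'
$M '0.01 .0128 0 -.0096 0 0 0;0.01 .0128 0 -.0096 0 0 0;0.01 .0128 0 -.0096 0 0 0;0.01 .0112 0 -.0084 0 0 0;0.01 .0112 0 -.0084 0 0 0;0.01 .0112 0 -.0084 0 0 0;0.01 .0096 0 -.0072 0 0 0;0.01 .0096 0 -.0072 0 0 0'
$M '0.01 .0096 0 -.0072 0 0 0;0.01 .008 0 -.006 0 0 0;0.01 .008 0 -.006 0 0 0;0.01 .0064 0 -.0048 0 0 0;0.01 .0064 0 -.0048 0 0 0;0.01 .0048 0 -.0036 0 0 0;0.01 .0032 0 -.0024 0 0 0;0.01 0 0 0 0 0 0'
python3 - <<'E'
from h import *
p,r,s=pose();print(inm(p),s["qpos"],s["force"])
g=grab("side");f=grab("wrist");h=grab("top")
c=g["pixels"][210:330,260:420];d=h["pixels"][200:320,260:420]
save(np.hstack([cv2.resize(c,(400,300),interpolation=cv2.INTER_CUBIC),cv2.resize(d,(400,300),interpolation=cv2.INTER_CUBIC)]),"w5.png")
E
```

```text
clock: 7.02
position: [0.5103, 0.0095, 0.0361]
tool_rot: [-3.14, 0.645, 1.927]
force: [0.0, -0.1, -1.7]
grip_width: 0.0152
finger_force: 58.5
clock: 7.68
position: [0.4711, 0.1155, 0.0359]
tool_rot: [-3.14, 0.646, 1.926]
force: [0.6, 0.4, -0.8]
grip_width: 0.0152
finger_force: 58.5
clock: 8.35
position: [0.4512, 0.1696, 0.0357]
tool_rot: [-3.14, 0.645, 1.927]
force: [-1.1, -0.1, -0.4]
grip_width: 0.0151
finger_force: 58.5
[-0.32702227 -0.00837275  0.03570133] [-0.97677841  0.83380166  0.18512188  2.02359131  0.66926172  0.73188155
 -1.07655051] [-1.11134198 -0.09910619 -0.35013021]
```

View pics/w5.png

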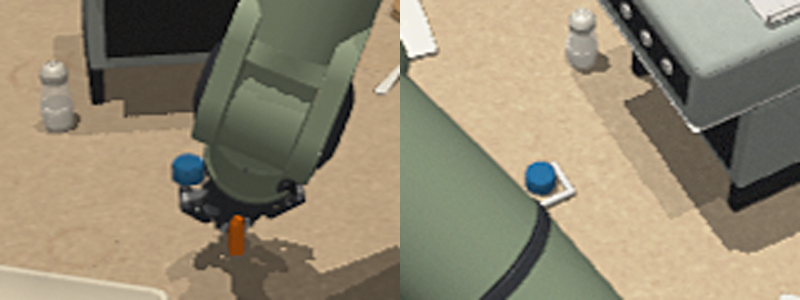

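The cap (side crop 188,168; top crop 540,178) is out in front of the machine, inside the hook's corner. I'll free the hook forward, lift it over the cap, and lay it about 12 cm to the left.

```bash
M='python3 -m crank'
$M '0.01 -.0032 0 .0024 0 0 0;0.01 -.0032 0 .0024 0 0 0;0.01 -.003 0 -.004 0 0 0;0.01 -.006 0 -.008 0 0 0;0.01 -.006 0 -.008 0 0 0;0.01 -.006 0 -.008 0 0 0;0.01 -.006 0 -.008 0 0 0;0.01 -.003 0 -.004 0 0 0'
$M '0.01 0 .010 0 0 0 0;0.01 0 .015 0 0 0 0;0.01 0 .017 0 0 0 0;0.01 0 .018 0 0 0 0;0.01 0 .018 0 0 0 0;0.01 0 .017 0 0 0 0;0.01 0 .015 0 0 0 0;0.01 0 .010 0 0 0 0'
$M '0.01 .003 0 .004 0 0 0;0.01 .006 0 .008 0 0 0;0.01 .006 0 .008 0 0 0;0.01 .006 0 .008 0 0 0;0.01 .0045 0 .006 0 0 0;0.01 .003 0 .004 0 0 0;0.01 .0012 0 .0016 0 0 0;0.01 0 0 0 0 0 0'
python3 - <<'E'
from h import *
p,r,s=pose();print(inm(p),p,s["qpos"],s["force"])
E
```

```text
clock: 9.17
position: [0.4545, 0.1617, 0.0876]
tool_rot: [3.141, 0.645, 1.925]
force: [0.6, 0.4, -0.5]
grip_width: 0.015
finger_force: 58.5
clock: 9.83
position: [0.5684, 0.2035, 0.0855]
tool_rot: [-3.141, 0.646, 1.926]
force: [0.1, -0.1, -1.4]
grip_width: 0.015
finger_force: 58.6
clock: 10.5
position: [0.5664, 0.2029, 0.0356]
tool_rot: [-3.139, 0.646, 1.927]
force: [0.6, -0.4, -0.5]
grip_width: 0.0153
finger_force: 58.7
[-0.3180876   0.11123558  0.0356447 ] [0.56638266 0.20291139 0.0356447 ] [-0.85104759  0.91855586  0.16989576  1.72438576  0.61917136  0.8692751
 -0.86716788] [ 0.64362037 -0.39903618 -0.45065522]
```

```bash
M='python3 -m crank'
$M '0.01 .0008 0 .001 0 0 0;0.01 0 0 0 0 0 0;0.03 0 0 0 0 0 0;0.05 0 0 0 0 0 0;0.085 0 0 0 0 0 0;0.085 0 0 0 0 0 0;0.085 0 0 0 0 0 0;0.085 0 0 0 0 0 0'
$M '.085 0 0 -.010 0 0 0;.085 0 0 -.02 0 0 0;.085 0 0 -.02 0 0 0;.085 0 0 -.02 0 0 0;.085 0 0 -.02 0 0 0;.085 0 0 -.02 0 0 0;.085 0 0 -.02 0 0 0;.085 0 0 -.02 0 0 0'
python3 - <<'E'
from h import *
np.set_printoptions(precision=4,suppress=True)
p,r,s=pose();print(p)
f=grab("wrist");g=grab("side")
for F,z0 in((f,0),(g,0)):
    P=cloud(F);I=F["pixels"].astype(int)
    m=(I[...,2]>I[...,0]+40)&(I[...,2]>70)&(np.abs(P[...,2]-.02)<.03)
    B=P[m];B=B[np.isfinite(B[:,0])&(np.abs(B[:,0]-.53)<.06)&(np.abs(B[:,1]-.05)<.06)]
    T=B[B[:,2]>.019]
    print(len(B),len(T),T.min(0) if len(T) else 0,T.max(0) if len(T) else 0,T.mean(0) if len(T) else 0)
save(np.hstack([cv2.resize(f["pixels"],(400,300)),cv2.resize(g["pixels"][210:330,260:420],(400,300),interpolation=cv2.INTER_CUBIC)]),"w6.png")
E
```

```text
clock: 11.17
position: [0.5667, 0.203, 0.0349]
tool_rot: [-3.14, 0.646, 1.926]
force: [-0.5, -0.3, 1.0]
grip_width: 0.0846
finger_force: 0.0
clock: 11.83
position: [0.5349, 0.2887, 0.1562]
tool_rot: [-3.14, 0.645, 1.927]
force: [0.5, -0.2, -0.1]
grip_width: 0.0852
finger_force: 0.0
[0.5349 0.2887 0.1562]
518 518 [0.5112 0.0346 0.0191] [0.5441 0.0702 0.0229] [0.5273 0.0537 0.0217]
67 25 [0.5118 0.048  0.0194] [0.5302 0.0713 0.0269] [0.5216 0.0597 0.0225]
```

View pics/w6.png

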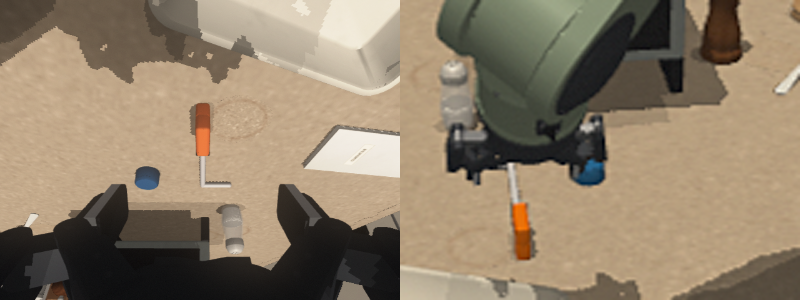

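The hook lies flat with its grip at (203,130) in the wrist view. The cap is upright at (148,178), about (0.5275, 0.0525). Next I'll move above the cap with the gripper upright.

```bash
python3 - <<'E'
from h import *
A=plan([.5275,.0525,.14],target_R(12,0),16)
plan([.5275,.0525,.022],target_R(12,0),8,A)
E
```

```text
16 rows: shift [-0.0132 -0.0047  0.0058] |0.0152| turn [0.18 2.3  0.51]
8 rows: shift [0.     0.     0.0148] |0.0148| turn [0. 0. 0.]
```

```bash
M='python3 -m crank'
$M '.085 -.0132 -.0047 .0058 .18 2.3 .51;.085 -.0132 -.0047 .0058 .18 2.3 .51;.085 -.0132 -.0047 .0058 .18 2.3 .51;.085 -.0132 -.0047 .0058 .18 2.3 .51;.085 -.0132 -.0047 .0058 .18 2.3 .51;.085 -.0132 -.0047 .0058 .18 2.3 .51;.085 -.0132 -.0047 .0058 .18 2.3 .51;.085 -.0132 -.0047 .0058 .18 2.3 .51'
$M '.085 -.0132 -.0047 .0058 .18 2.3 .51;.085 -.0132 -.0047 .0058 .18 2.3 .51;.085 -.0132 -.0047 .0058 .18 2.3 .51;.085 -.0132 -.0047 .0058 .18 2.3 .51;.085 -.0132 -.0047 .0058 .18 2.3 .51;.085 -.0132 -.0047 .0058 .18 2.3 .51;.085 -.0132 -.0047 .0058 .18 2.3 .51;.085 -.0132 -.0047 .0058 .18 2.3 .51'
python3 - <<'E'
from h import *
np.set_printoptions(precision=4,suppress=True)
p,r,s=pose();print(s["qpos"])
f=grab("wrist");P=cloud(f);I=f["pixels"].astype(int)
m=(I[...,2]>I[...,0]+40)&(I[...,2]>70)&(P[...,2]>.018)&(P[...,2]<.03)
B=P[m];B=B[np.hypot(B[:,0]-.5275,B[:,1]-.0525)<.04]
print(len(B),B.min(0),B.max(0),cv2.minEnclosingCircle(B[:,:2].astype(np.float32)))
c=(B.min(0)+B.max(0))/2
A=plan([c[0],c[1],.022],target_R(12,0),8)
E
```

```text
clock: 12.6
position: [0.5358, 0.1664, 0.1651]
tool_rot: [3.131, 0.322, 1.847]
force: [0.1, 0.1, -0.6]
grip_width: 0.0847
finger_force: 0.0
clock: 13.27
position: [0.5268, 0.0489, 0.1384]
tool_rot: [-3.138, 0.001, 1.776]
force: [0.2, -0.3, -0.1]
grip_width: 0.0853
finger_force: 0.0
[-0.1183  0.5282 -0.1167  1.943   0.0948  0.6788 -0.0876]
2357 [0.5108 0.0341 0.0192] [0.5449 0.0686 0.0247] ((0.5278812050819397, 0.05107951909303665), 0.017641497775912285)
8 rows: shift [0.0008 0.0004 0.0144] |0.0145| turn [-0.04 -0.   -0.07]
```

```bash
M='python3 -m crank'
$M '.085 .0006 .0003 .0144 0 0 0;.085 .0006 .0003 .0144 0 0 0;.085 .0006 .0003 .0144 0 0 0;.085 .0006 .0003 .0144 0 0 0;.085 .0006 .0003 .0144 0 0 0;.085 .0006 .0003 .0144 0 0 0;.085 0 0 .0144 0 0 0;.085 0 0 .0144 0 0 0' 30
$M '.03 0 0 0 0 0 0;.03 0 0 0 0 0 0;.03 0 0 0 0 0 0;.03 0 0 0 0 0 0;.03 0 0 0 0 0 0;.03 0 0 0 0 0 0;.03 0 0 0 0 0 0;.03 0 0 0 0 0 0' 30
python3 - <<'E'
from h import *
p,r,s=pose();R=Ro.from_euler('xyz',r).as_matrix()
A=plan(p+[0,0,.11],R,8)
A=plan([.582,.390,.135],target_R(-1,0),16,A)
plan([.582,.390,p[2]+.005],target_R(-1,0),8,A)
E
```

```text
clock: 13.98
position: [0.5275, 0.0533, 0.0225]
tool_rot: [-3.138, 0.003, 1.777]
force: [0.2, 0.5, 1.1]
grip_width: 0.085
finger_force: 0.0
clock: 14.65
position: [0.5282, 0.0533, 0.0243]
tool_rot: [-3.139, 0.003, 1.777]
force: [-0.8, 0.3, 6.2]
grip_width: 0.0366
finger_force: 29.4
8 rows: shift [-0.     -0.     -0.0137] |0.0137| turn [0. 0. 0.]
16 rows: shift [ 0.0206  0.0055 -0.0001] |0.0214| turn [-0.01  0.01  0.8 ]
8 rows: shift [0.     0.     0.0132] |0.0132| turn [0. 0. 0.]
```

```bash
M='python3 -m crank'
$M '.03 0 0 -.0137 0 0 0;.03 0 0 -.0137 0 0 0;.03 0 0 -.0137 0 0 0;.03 0 0 -.0137 0 0 0;.03 0 0 -.0137 0 0 0;.03 0 0 -.0137 0 0 0;.03 0 0 -.0137 0 0 0;.03 0 0 -.0137 0 0 0'
$M '.03 .0206 .0055 0 0 0 .8;.03 .0206 .0055 0 0 0 .8;.03 .0206 .0055 0 0 0 .8;.03 .0206 .0055 0 0 0 .8;.03 .0206 .0055 0 0 0 .8;.03 .0206 .0055 0 0 0 .8;.03 .0206 .0055 0 0 0 .8;.03 .0206 .0055 0 0 0 .8'
$M '.03 .0206 .0055 0 0 0 .8;.03 .0206 .0055 0 0 0 .8;.03 .0206 .0055 0 0 0 .8;.03 .0206 .0055 0 0 0 .8;.03 .0206 .0055 0 0 0 .8;.03 .0206 .0055 0 0 0 .8;.03 .0206 .0055 0 0 0 .8;.03 .0206 .0055 0 0 0 .8'
python3 - <<'E'
from h import *
np.set_printoptions(precision=4,suppress=True)
p,r,s=pose()
f=grab("wrist");g=grab("side")
P=cloud(g);m=(np.abs(P[...,2]-.047)<.004);m[:310]=0;m[380:]=0;m[:,:228]=0;m[:,335:]=0
print(cv2.minAreaRect(P[m][:,:2].astype(np.float32)))
save(np.hstack([cv2.resize(f["pixels"],(400,300)),cv2.resize(g["pixels"][260:380,200:360],(400,300),interpolation=cv2.INTER_CUBIC)]),"w7.png")
plan([.582,.390,.0285],target_R(-1,0),8)
E
```

```text
clock: 15.32
position: [0.5282, 0.0536, 0.1344]
tool_rot: [-3.139, 0.003, 1.777]
force: [0.2, 0.9, -0.8]
grip_width: 0.0368
finger_force: 30.3
clock: 15.98
position: [0.5458, 0.2244, 0.1332]
tool_rot: [-3.139, 0.003, 1.665]
force: [0.5, -0.1, -0.4]
grip_width: 0.0367
finger_force: 30.3
clock: 16.65
position: [0.5822, 0.3909, 0.1326]
tool_rot: [-3.139, 0.003, 1.553]
force: [-0.3, -0.2, -0.7]
grip_width: 0.0365
finger_force: 30.3
((0.5849968194961548, 0.3891286253929138), (0.20767806470394135, 0.14216311275959015), 0.1853058785200119)
8 rows: shift [-0.0004  0.0001  0.013 ] |0.0130| turn [-0.02  0.01  0.02]
```

View pics/w7.png

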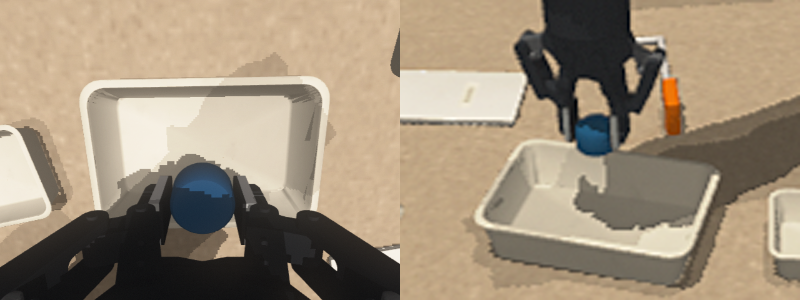

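The cap is held over the larger empty tray, and the hook is still flat behind it. Lowering now.

```bash
M='python3 -m crank'
$M '.03 0 0 .0145 0 0 0;.03 0 0 .0145 0 0 0;.03 0 0 .0145 0 0 0;.03 0 0 .0145 0 0 0;.03 0 0 .0145 0 0 0;.03 0 0 .0145 0 0 0;.03 0 0 .010 0 0 0;.03 0 0 .004 0 0 0'
$M '.03 0 0 .0015 0 0 0;.03 0 0 .001 0 0 0;.03 0 0 .001 0 0 0;.03 0 0 .0005 0 0 0;.03 0 0 0 0 0 0;.03 0 0 0 0 0 0;.03 0 0 0 0 0 0;.03 0 0 0 0 0 0'
```

```text
clock: 17.42
position: [0.5811, 0.3889, 0.0282]
tool_rot: [-3.137, 0.005, 1.554]
force: [0.3, 0.4, 0.3]
grip_width: 0.0368
finger_force: 30.3
clock: 18.08
position: [0.5821, 0.3897, 0.0272]
tool_rot: [-3.139, 0.003, 1.554]
force: [0.6, -1.2, 6.3]
grip_width: 0.0366
finger_force: 30.8
```

Touching the floor (6 N). I'll release and retreat.

```bash
M='python3 -m crank'
$M '.045 0 0 0 0 0 0;.045 0 0 -.001 0 0 0;.055 0 0 -.002 0 0 0;.06 0 0 -.002 0 0 0;.065 0 0 -.002 0 0 0;.065 0 0 0 0 0 0;.065 0 0 0 0 0 0;.065 0 0 0 0 0 0'
$M '.065 0 0 -.010 0 0 0;.065 0 0 -.02 0 0 0;.065 0 0 -.02 0 0 0;.065 0 0 -.02 0 0 0;.065 0 0 -.02 0 0 0;.065 0 0 -.02 0 0 0;.065 0 0 -.02 0 0 0;.065 0 0 -.02 0 0 0'
python3 - <<'E'
from h import *
f=grab("wrist");g=grab("side")
save(np.hstack([cv2.resize(f["pixels"],(400,300)),cv2.resize(g["pixels"][180:420,130:450],(400,300),interpolation=cv2.INTER_CUBIC)]),"w8.png")
P=cloud(g);I=g["pixels"].astype(int)
m=(I[...,2]>I[...,0]+40)&(I[...,2]>70)&(P[...,1]>.3);B=P[m];B=B[np.hypot(B[:,0]-.582,B[:,1]-.39)<.04];print(len(B),B.min(0),B.max(0))
P=cloud(f);I=f["pixels"].astype(int)
m=(I[...,2]>I[...,0]+40)&(I[...,2]>70);B=P[m];B=B[np.hypot(B[:,0]-.582,B[:,1]-.39)<.04];print(len(B),np.percentile(B,[2,50,98],axis=0))
E
```

```text
clock: 18.75
position: [0.5818, 0.3894, 0.0336]
tool_rot: [-3.139, 0.003, 1.554]
force: [-0.1, -0.6, -0.8]
grip_width: 0.0648
finger_force: 0.0
clock: 19.42
position: [0.5821, 0.3899, 0.1854]
tool_rot: [-3.139, 0.003, 1.554]
force: [0.3, 0.9, -1.0]
grip_width: 0.0649
finger_force: 0.0
188 [0.56282258 0.37213303 0.00593368] [0.59697909 0.40879239 0.03101898]
1575 [[0.56558496 0.37203129 0.02354984]
 [0.58029895 0.38708648 0.02493159]
 [0.59465364 0.40156723 0.02627945]]
```

View pics/w8.png

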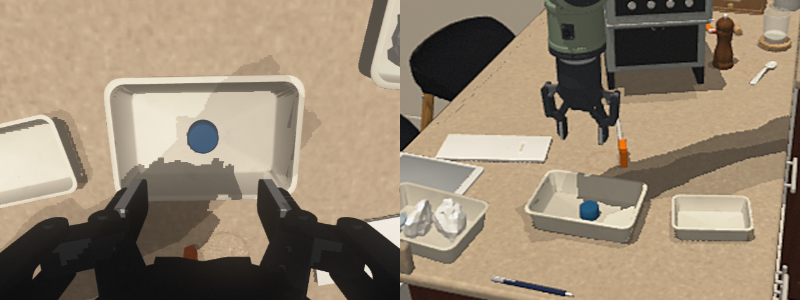

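The cap lies flat in the middle of the tray at (203,137), with its top level at about z 25 mm. The hook lies flat in front of the machine and the robot is clear.

```bash
python3 -c "
from workcell import bot
print(bot.job_done())"
```

```text
the job is handed in; nothing more can be done
None
```

The job is handed in: the cap was drawn out with the hook and lies flat, same way up, in the larger empty tray; the hook lies flat in front of the machine, and I saw no sign of contact with the machine, salt shaker or pepper mill (about 19.5 s of the 58 s used).

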